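# Index the turntable and pin the locking slide in the next hole

## Robot

A 6-joint arm with a two-finger parallel gripper is mounted at the origin on a cart in front of the work surface, level with it; the furniture and walls round the work are solid. World frame = base frame: x ahead of the robot, y to its left, z up, the work surface at z = 0. Lengths are in mm, angles in degrees, forces in N, time in s.
With the tool pointing down it reaches from about 300 to 850 mm from the base axis. Payload 4.2 kg.
Tool frame: the origin (TCP) lies on the centre line of the jaws, within the pads' length; the fingertips stand 11 mm ahead of it and the grasp point (between the pads) lies 8 mm behind it; z points along the fingers, y is the line along which they close (so a half turn about z gives the same grasp; the last joint's range is limited). The gripper opens to 91 mm and grips with 3 to 60 N. Pads are 32 mm wide; open, the fingers measure 118 mm over their backs; the gripper's body (76 mm by 178 mm) begins 60 mm behind the grasp point.
Start: joints at [72.995, 18.312, 89.639, -0, 72.044, -1.146], TCP at [157.137, 553.127, 224.976] pointing down, gripper open.
Joint ranges: [-177.97, 177.97], [-48.28, 115.42], [12.27, 149.76], [-77.06, 257.06], [2.81, 150.46], [-146.56, 146.56]. Speed limits (degrees/s): [147.25, 147.25, 180, 180, 180, 180].

## Interface

Orientations are given as [roll, pitch, yaw] about the fixed x, y, z axes, in that order (R = Rz(yaw) Ry(pitch) Rx(roll)).
In Python, from workcell import env, grab_frame, camera_model, models gives the robot as it stands.
- The arm moves only by the shell command python3 -m crank 'ROWS' [FORCE]. ROWS is text: rows parted by semicolons, each of 7 numbers parted by spaces: the closure, from -1 (fully open) to 1 (shut), so that 0 is half open, then the shift along the tool's x, y, z in mm, then the turn, a rotation vector about the tool's x, y, z in degrees. A call has 1 to 10 rows; each row shifts and turns the commanded pose from where the row before left it, along the tool's axes as they then stand; what a row does not reach is not made up. A row lasts 1/8 s, in which the tool goes at most 62.5 mm and 10.7 degrees, less where a joint would pass 70% of its speed; a pose out of reach is approached as far as the arm can. A call is refused whole if a number of a shift passes 62.5 or a number of a turn 10.7, either way. A call with a gripper value outside its range is refused whole. The fingers move at their own pace and stop on an object; FORCE is the grip in N (left out, the last holds). Time passes only in rows, so rows that do not move let the fingers close. It gives the time, the measured TCP pose, the force, the opening and the grip force at its end, in the units of the state.
- env.state(): the state, without advancing time (a new reading comes with each control period).
- grab_frame(name): name is "scene" or "top" or "wrist"; returns the picture (384x512x3 uint8, blue, green, red); there is no depth.
- camera_model(name): a dict with "K" (3x3 intrinsics, pixels), "R" (3x3) and "t" (3): a world point X has camera coordinates R X + t; the wrist camera has in their place "mount" (4x4, takes a point from camera to tool coordinates, whose origin is the TCP and whose axes are the flange's). Camera axes: x right, y down, z forward; pixel columns grow to the right and rows downward; lengths in mm; the calibration is good to about 2 mm. The wrist camera is an equidistant fisheye: a pixel r from the principal point sees the ray r / f radians off the axis. A picture is of the moment at which its call begins: read the wrist's pose just before it. camera_model takes no time and is no camera call.
- env.job_done(): hands the job in; it is judged then, once.
Trained networks look in the newest picture that a camera, given by its name, has taken for a name from the list of things; names that differ only in an ending like _2 or _b are one class to them, and where a whole thing is asked for, a point or a joint stands for the part that bears it (a point fixed in the world has none). Each returns a list of dicts, best first, with "p" (0 to 1); they miss things now and then, are a little off and sometimes report something else, mostly with a low value. They report only what shows in the picture. A call takes as long as a camera call.
- models.search_frame(name, camera): "point" ([x, y, z] in mm, in world coordinates, good to about 4 mm: the middle of the surface that is visible of it).
The state is a dict: "time_s": time; "qpos": joint angles; "qvel": joint speeds; "effort": joint torques, N m; "ee_pos": TCP position; "ee_rot": TCP orientation; "force": force on the tool from outside, world axes, zero at the start; "torque": the same for the moment, N m; "gripper_width": finger opening in mm; "gripper_force": force on a finger pad.
Only numpy, scipy, OpenCV 4.12 (cv2) and the standard library are available. Lean on these libraries where they do the work, as an engineer would, in place of code of your own. Each camera call takes 0.05 s, during which the arm holds its last target. There are 200 camera calls.

## Task

On the drilled-rail fixture, first turn the turntable by its upright peg, anti-clockwise seen from above, until its rim notch faces the tongue of the sliding section and the table clicks into its detent. Then pull up the lock plunger by its round knob, slide the section one hole along the rail towards the turntable so that the tongue enters the notch, and let the pin drop fully home in that next hole. Finish while still gripping the knob with the pin fully engaged; leave the loose things around the fixture where they are.

Things in the scene. Friction and masses are not known exactly. Their poses are not given: they have to be found in the camera images.
- fixture: Steel base 100 x 330 x 12 mm bolted to the bench, carrying a drilled square rail 30 mm wide along its own y axis and, at the +y end, the turntable. Origin: on the bench, on the rail's centre line (underside of the base); the base runs from y = -135 to +195 mm. Axes: z up, y along the rail towards the turntable. The rail's top is 42 mm above the bench and has four 10 mm holes 40 mm apart, at y = -102, -62, -22 and +18 mm; the pin starts in the one at -22 mm
- turntable_axis (a point): centre of the turntable on its top face, 56 mm above the bench; 120 mm from the fixture's origin along the fixture's y. The disc is 130 mm across and 12 mm thick; a piston (55 mm across, top 108 mm above the bench) is clamped on its middle
- peg_grip (a point): grip point of the turntable's upright crank peg, on the peg's axis 88 mm above the bench: a round steel peg 15 mm in diameter, 50 mm tall (top 106 mm above the bench), 56 mm from the turntable's axis. It is fixed to the disc, so it runs on an arc round the axis
- notch_mouth (a point): middle of the mouth of the only notch in the turntable's rim (18 mm wide, 35 mm deep), at the rim, at the height of the disc's top face
- turntable (a joint): angle of the turntable, rad, positive anti-clockwise seen from above. 0 = in the detent, notch facing the tongue; it starts at about -0.7 to -1.15 and stays where it is left; range -1.4 to 0.35. Within about 0.07 of 0 a spring ball pulls it in and holds it (at rest it may read up to 0.015 either side of 0); getting into or out of the detent takes about 7 N at the peg, so the peg has to be taken all the way to 0
- lock_knob: the black plastic knob on top of the lock plunger (origin on the bench level under it while the pin is home; use knob_grip)
- knob_grip (a point): grip point of the lock plunger's knob, on its axis, 86 mm above the bench while the pin is home: an upright round black knob 24 mm in diameter, from 66 to 101 mm above the bench (straight sided from 70 to 99). It stands on the sliding section (aluminium sleeve 48 x 60 mm, top 54 mm above the bench, with a 14 mm wide tongue reaching 63 mm ahead of the knob) and moves with it
- plunger (a joint): height of the lock plunger, m: 0 = pin fully home, up to 0.018 = pulled up. The pin leaves its hole at 0.010. A spring pulls it down (3 N home, 7 N fully up)
- section (a joint): position of the sliding section along the rail, m, positive towards the turntable: 0 = pin over the hole where it starts, 0.040 = over the next hole towards the turntable; range -0.085 to 0.046. It slides with 1.5 N of friction; the pin has 1 mm of play each way in a hole. The tongue meets the turntable's rim at about 0.014 and passes only where the notch faces it
- next_hole (a point): mouth of the rail's next hole towards the turntable (diameter 10 mm), 42 mm above the bench
- nut: loose hex nut, 27 mm, bystander
- bolt: loose hex bolt standing on its head, 52 mm tall, bystander
- bushing: loose aluminium bush, 32 mm across, 22 mm tall, bystander
- screwdriver: loose red-handled screwdriver, 226 mm long, bystander
- grease_pot: loose dark pot, 61 mm across, 60 mm tall, bystander
- tape_roll: loose roll of black tape, 84 mm across, 19 mm tall, bystander

How it is judged (in metres and radians):
On the way, in this order (a step that is already met when the one before it is completed fails the run):
1. the turntable is turned into its detent (value of joint turntable between -0.05 and 0.05 rad), for 0.2 s.
2. the lock plunger is pulled up clear of its hole (value of joint plunger above 0.0095 m), for 0.1 s.
At the end, for the whole second after the job is handed in: The section stands at the next hole (within 2.5 mm) with the pin home (within 2 mm), the turntable is in its detent (within 0.05 rad) with the tongue in its notch, and the fingers still grip the knob with more than 2 N (all of step 1 and value of joint section between 0.0375 and 0.0425 m and value of joint plunger below 0.002 m and velocity of joint section between -0.01 and 0.01 m/s and contact force between the fingers and lock_knob above 2 N); the arm keeps its last pose, push and grip.
It fails at once if a loose thing beside the fixture was pushed more than 40 mm away (distance of any of nut, bolt, bushing, screwdriver, grease_pot, tape_roll from where it was at the start of the episode above 0.04 m).
It also fails if it takes over 51 s, if anything falls off the work surface, if the arm or the gripper's body presses on something with over 40 N, if the wrist force passes 120 N, or if a joint passes its speed limit or range.

## Working session

There is one attempt and no reset: what is moved stays moved. The work goes in short steps, Python scripts to look and compute and a shell command to move; the robot and the scene stay as the last step left them, time stands still between calls to the robot, and variables do not carry over. Pictures are saved under pics/ and viewed, at most 12 in all, crops included, and the job is handed in when it is done.

```bash
mkdir -p pics; ls; python3 - <<'E'
from workcell import env, grab_frame, camera_model, models
import cv2
for c in ("scene","top"):
    im=grab_frame(c); cv2.imwrite(f"pics/{c}0.png",im)
    for n in ("peg_grip","knob_grip","turntable_axis","notch_mouth","next_hole","lock_knob","fixture"):
        r=models.search_frame(n,c)
        print(c,n,[([round(v,1) for v in d["point"]],round(d["p"],2)) for d in r[:2]])
s=env.state(); print(s["time_s"],s["ee_pos"],s["ee_rot"],s["gripper_width"])
for c in ("scene","top"):
    m=camera_model(c); print(c,m["K"],m["R"],m["t"])
E
```

```text
pics
scene peg_grip [([572.7, 111.5, 57.3], 0.78)]
scene knob_grip [([619.7, -13.4, 98.9], 0.74)]
scene turntable_axis [([601.7, 23.8, 42.4], 0.87), ([624.7, -11.9, 96.1], 0.54)]
scene notch_mouth [([572.4, 110.9, 56.0], 0.93)]
scene next_hole []
scene lock_knob [([620.9, -13.9, 96.6], 0.8), ([554.0, -82.5, 25.3], 0.68)]
scene fixture [([600.9, 25.6, 44.8], 0.73)]
top peg_grip [([582.6, 126.7, 50.5], 0.63)]
top knob_grip [([619.7, -5.3, 97.1], 0.56)]
top turntable_axis [([606.0, 56.0, 52.6], 0.63)]
top notch_mouth [([582.4, 129.3, 56.3], 0.59), ([620.3, -8.3, 52.5], 0.38)]
top next_hole [([605.2, 53.6, 53.1], 0.61)]
top lock_knob [([621.3, -8.9, 97.8], 0.41)]
top fixture [([608.8, 55.9, 50.2], 0.73)]
0.8 [157.12523536 553.12654224 224.99078751] [ 1.79992952e+02 -5.74289495e-04  1.64141061e+02] 90.98626775943941
scene [[415.15730978   0.         254.05802626]
 [  0.         415.15730978 188.72111316]
 [  0.           0.           1.        ]] [[ 0.82940615 -0.55841564  0.01604401]
 [-0.37401875 -0.576399   -0.7265495 ]
 [ 0.41496435  0.59660386 -0.68692679]] [-531.03215017  327.09226195  595.09513834]
top [[418.85837173   0.         254.0745006 ]
 [  0.         418.85837173 199.12835793]
 [  0.           0.           1.        ]] [[ 0.01907245 -0.99924644  0.03380525]
 [-0.9861888  -0.02436547 -0.16382301]
 [ 0.16452324 -0.03021385 -0.98591035]] [ 13.15539781 653.80791289 970.1178981 ]
```

```bash
python3 - <<'E'
import cv2
a=cv2.imread("pics/top0.png"); 
cv2.imwrite("pics/top0c.png",cv2.resize(a[100:340,100:420],None,fx=2.5,fy=2.5,interpolation=cv2.INTER_CUBIC))
b=cv2.imread("pics/scene0.png")
cv2.imwrite("pics/scene0c.png",cv2.resize(b,(800,600),interpolation=cv2.INTER_CUBIC))
E
```

```text
(no output)
```

View pics/top0c.png

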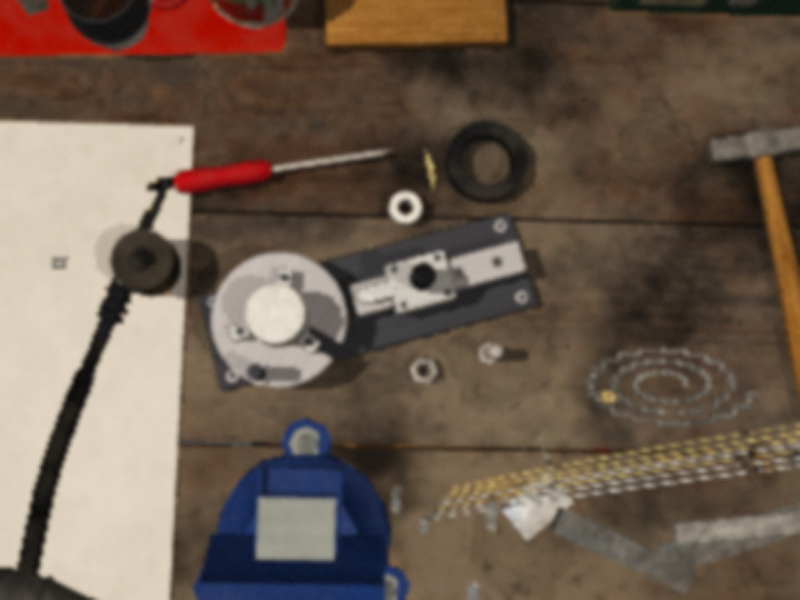

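View pics/scene0c.png

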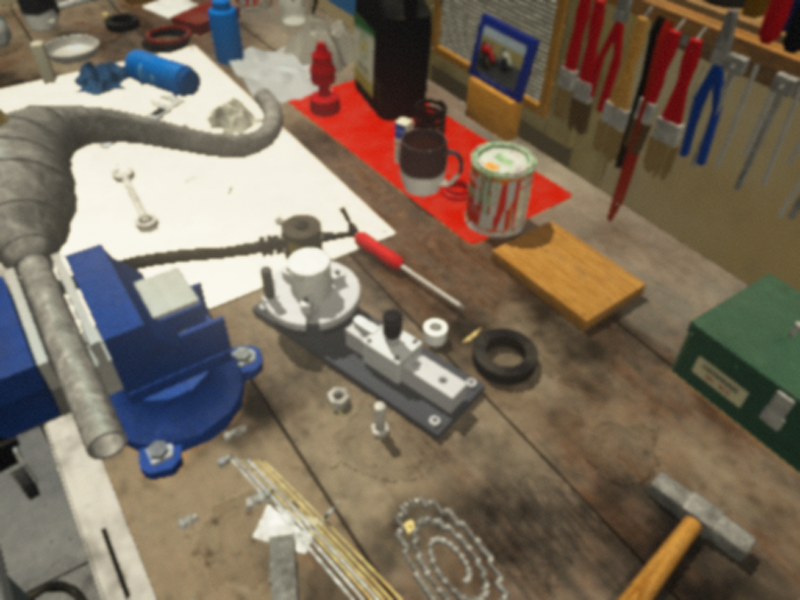

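The top view shows the fixture with the turntable at the left, crop (278,318). The knob is at (423,275), the notch at about (325,345) facing lower right, and the peg near (255,372). The vise is close by on the robot's side. Next I'll zoom in on the peg and compute coordinates.

```bash
cat > h.py <<'E'
import numpy as np, cv2
from workcell import env, grab_frame, camera_model, models
def bp(c,uv,z):
    m=camera_model(c); R=np.array(m["R"]); t=np.array(m["t"])
    d=R.T@np.linalg.solve(np.array(m["K"]),[uv[0],uv[1],1]); o=-R.T@t
    return o+d*(z-o[2])/d[2]
def proj(c,X):
    m=camera_model(c); p=np.array(m["K"])@(np.array(m["R"])@np.array(X)+np.array(m["t"])); return p[:2]/p[2]
E
python3 - <<'E'
from h import *
a=cv2.imread("pics/top0.png")[190:270,175:285]; b=cv2.imread("pics/scene0.png")[145:245,155:265]
a=cv2.resize(a,None,fx=3.6,fy=3.6,interpolation=cv2.INTER_CUBIC); b=cv2.resize(b,None,fx=3.6,fy=3.6,interpolation=cv2.INTER_CUBIC)
im=np.zeros((360,800,3),np.uint8); im[:a.shape[0],:396]=a; im[:b.shape[0],400:796]=b
cv2.imwrite("pics/z0.png",im)
k=bp("top",(100+423/2.5,100+275/2.5),101); p=bp("top",(100+275/2.5,100+313/2.5),108)
print(k,p,np.linalg.norm(k-p))
E
```

```text
[620.74770077  -6.72777619 101.        ] [581.54462596 128.53051135 108.        ] 140.998884468042
```

View pics/z0.png

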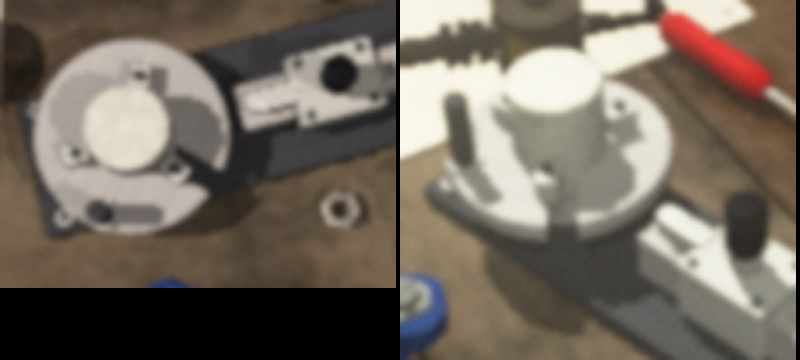

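In the zoom, the peg top is at about (100,212) in the top view and (459,97) in the scene view. The notch opens at about (205,180), lower right.

```bash
python3 - <<'E'
from h import *
T=lambda x,y:(175+(x+.5)/3.6-.5,190+(y+.5)/3.6-.5)
S=lambda x,y:(155+(x-400+.5)/3.6-.5,145+(y+.5)/3.6-.5)
for n,t,s,z in (("peg",(100,211),(459,97),106),("piston",(127,128),(555,76),108),("knob",(340,72),(746,202),101),("disc",(132.5,135.5),None,56)):
    print(n,bp("top",T(*t),z).round(1), bp("scene",S(*s),z).round(1) if s else "")
print("notch",bp("top",T(215,190),56).round(1))
E
```

```text
peg [529.  143.9 106. ] [535.8 145.7 106. ]
piston [581.6 128.7 108. ] [588.1 130.6 108. ]
knob [621.6  -6.4 101. ] [626.8  -5.9 101. ]
disc [581.9 128.7  56. ] 
notch [546.8  72.7  56. ]
```

```bash
python3 - <<'E'
from h import *
cv2.imwrite("pics/top0f.png",cv2.resize(cv2.imread("pics/top0.png"),(800,600),interpolation=cv2.INTER_CUBIC))
from scipy.optimize import least_squares
def tri(t,s):
    f=lambda X: np.r_[proj("top",X)-t,proj("scene",X)-s]
    r=least_squares(f,[500,100,50]); return r.x.round(0),abs(r.fun).max().round(1)
T=lambda x,y:(100+x/2.5,100+y/2.5); S=lambda x,y:(x*.64,y*.64)
print("vise plate top-left",tri(T(258,500),S(192,293)), tri(T(338,562),S(147,318)))
print("rear bolt",tri(T(303,440),S(243,353)))
print("pot knob",tri(T(145,258),S(302,222)))
E
```

```text
vise plate top-left (array([427., 133., 126.]), np.float64(4.9)) (array([371.,  65., 175.]), np.float64(0.3))
rear bolt (array([469., 102.,  25.]), np.float64(0.8))
pot knob (array([638., 256.,  67.]), np.float64(1.0))
```

View pics/top0f.png

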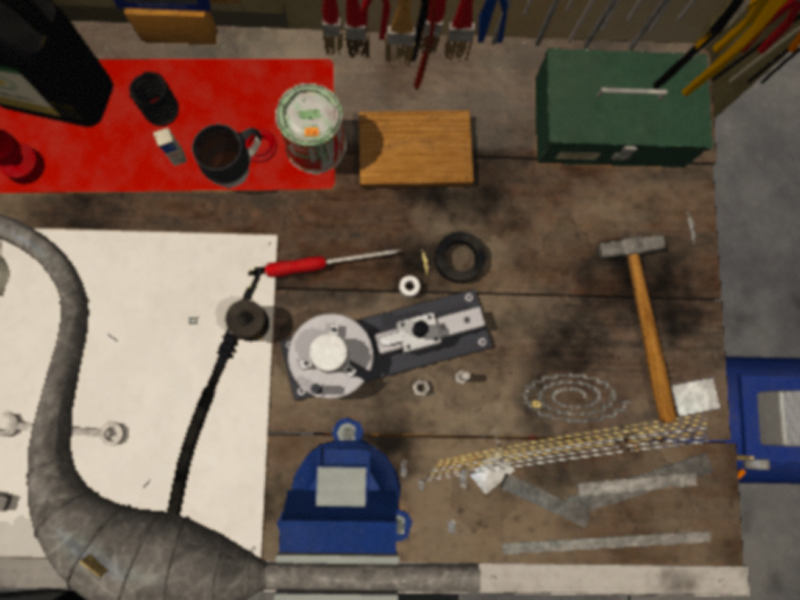

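The full top view shows a large grey hose from the left edge to (480,575), and the vise at (340,500). I'll check how high the hose and vise stand before flying over them.

```bash
python3 - <<'E'
from h import *
from scipy.optimize import least_squares
def tri(t,s):
    f=lambda X: np.r_[proj("top",X)-t,proj("scene",X)-s]
    r=least_squares(f,[500,100,50]); return r.x.round(0),abs(r.fun).max().round(1)
F=lambda x,y:(x*.64,y*.64)
print("hose end",tri(F(480,577),F(105,442)))
print("hose far bulge-neck",tri(F(265,575),F(25,265)))
print("vise front-right corner",tri(F(398,552),F(125,408)), "jaw left",tri(F(286,490),F(85,250)))
print("plate corners",tri(F(317,467),F(163,270)),tri(F(365,505),F(171,318)))
for z in (0,150,300): print(z,"bulge",bp("top",F(150,540),z).round(),"bend",bp("top",F(60,400),z).round(),"end",bp("top",F(480,577),z).round())
print("start tcp in cams",proj("top",[157,553,225])/.64,proj("scene",[157,553,225])/.64)
s=env.state(); w=grab_frame("wrist"); cv2.imwrite("pics/w0.png",cv2.resize(w,(800,600)))
E
```

```text
hose end (array([292., -80., 196.]), np.float64(0.4))
hose far bulge-neck (array([288., 191., 195.]), np.float64(1.6))
vise front-right corner (array([313.,  20., 114.]), np.float64(3.9)) jaw left (array([365., 174., 196.]), np.float64(15.0))
plate corners (array([415., 135., 169.]), np.float64(3.2)) (array([386.,  65., 165.]), np.float64(6.0))
0 bulge [296. 399.   0.] bend [506. 557.   0.] end [ 248. -111.    0.]
150 bulge [323. 351. 150.] bend [503. 487. 150.] end [281. -87. 150.]
300 bulge [349. 303. 300.] bend [500. 416. 300.] end [315. -63. 300.]
start tcp in cams [-59.96009239 698.80265051] [-151.11009142  128.86401924]
```

View pics/w0.png

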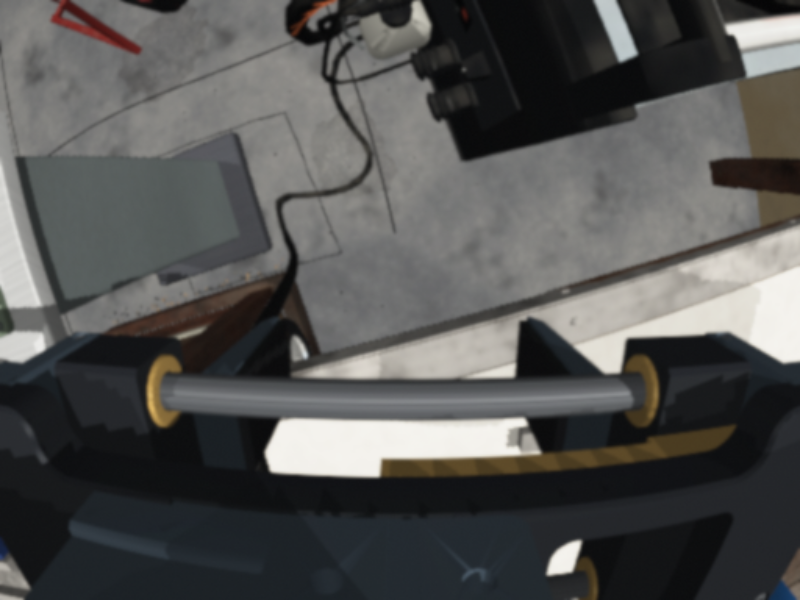

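```bash
python3 -m crank '-1 0 0 -60 0 0 0;-1 0 0 -60 0 0 0;-1 0 0 -60 0 0 0;-1 -47 -29 0 0 0 0;-1 -47 -29 0 0 0 0;-1 -47 -29 0 0 0 0;-1 -47 -29 0 0 0 0;-1 -47 -29 0 0 0 0;-1 -47 -29 0 0 0 0;-1 -47 -29 0 0 0 0'; python3 -m crank '-1 -47 -29 0 0 0 0;-1 -47 -29 0 0 0 0;-1 -47 -29 0 0 0 0;-1 0 0 0 0 0 0;-1 0 0 0 0 0 0'
python3 - <<'E'
from h import *
s=env.state(); print(s["time_s"],s["ee_pos"],s["ee_rot"],s["qpos"])
w=grab_frame("wrist"); cv2.imwrite("pics/w1.png",cv2.resize(w,(800,600)))
for n in ("peg_grip","knob_grip","turntable_axis","notch_mouth","next_hole"):
    print(n,[(np.round(d["point"],1),round(d["p"],2)) for d in models.search_frame(n,"wrist")[:2]])
m=camera_model("wrist"); print(m)
E
```

```text
time_s: 2.1
ee_pos: [419.1, 266.5, 405.2]
ee_rot: [180.0, 0.0, 164.1]
force: [0.4, 0.5, -0.2]
gripper_width: 90.9
gripper_force: 0.0
time_s: 2.72
ee_pos: [529.7, 145.9, 404.8]
ee_rot: [180.0, -0.0, 164.1]
force: [-0.2, 0.4, 0.1]
gripper_width: 91.3
gripper_force: 0.0
2.725 [529.73474358 145.86930162 404.84984103] [ 1.79978630e+02 -4.47827571e-02  1.64118730e+02] [ 1.41721075e+01  1.28787434e+01  7.19759258e+01  4.10915339e-02
  9.51733896e+01 -5.99429190e+01]
peg_grip [(array([576.7, 133.5,  57. ]), 0.58)]
knob_grip [(array([618.7,  -1.6,  96.1]), 0.47)]
turntable_axis [(array([590.3, 107.1,  53.7]), 0.95)]
notch_mouth [(array([577.2, 133.8,  53.9]), 0.81)]
next_hole [(array([589.9, 109.4,  55.9]), 0.65)]
{'K': array([[297.31863964,   0.        , 257.39956302],
       [  0.        , 297.31863964, 188.75500227],
       [  0.        ,   0.        ,   1.        ]]), 'mount': array([[ 9.33719975e-04, -9.68475968e-01, -2.49105253e-01,
         7.05390391e+01],
       [ 9.99998934e-01,  1.18395572e-03, -8.54713731e-04,
         3.46712371e-01],
       [ 1.12269930e-03, -2.49104190e-01,  9.68476041e-01,
        -1.59746543e+02],
       [ 0.00000000e+00,  0.00000000e+00,  0.00000000e+00,
         1.00000000e+00]])}
```

View pics/w1.png

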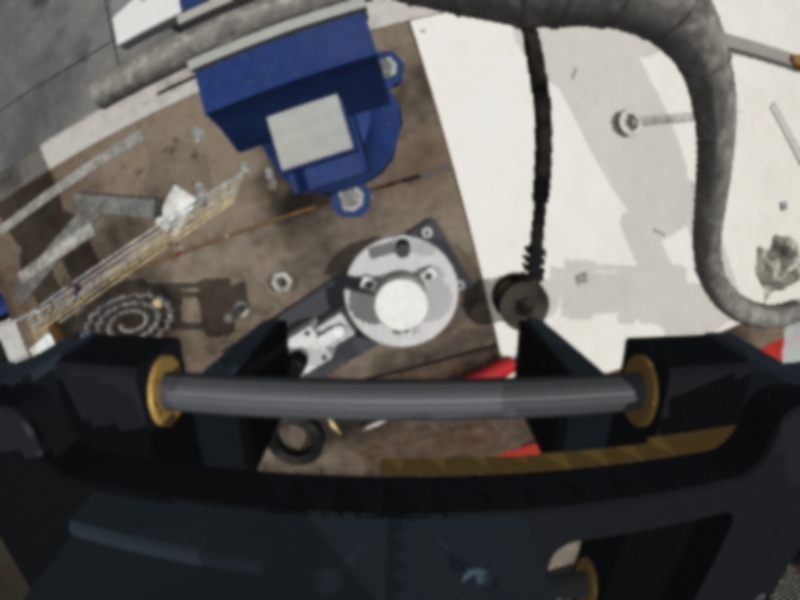

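The wrist view shows the peg top at about (402,245), the piston top at (401,303), and part of the knob near (297,362).

```bash
cat >> h.py <<'E'
from scipy.spatial.transform import Rotation as Ro
def wray(uv,s):
    m=camera_model("wrist"); K=np.array(m["K"]); M=np.array(m["mount"])
    d=(np.array(uv)-K[:2,2])/K[0,0]; r=np.hypot(*d)
    v=np.r_[np.sin(r)*d/max(r,1e-9),np.cos(r)]
    R=Ro.from_euler("xyz",s["ee_rot"],degrees=True).as_matrix()
    return R@M[:3,3]+np.array(s["ee_pos"]), R@M[:3,:3]@v
def wbp(uv,z,s):
    o,d=wray(uv,s); return o+d*(z-o[2])/d[2]
E
python3 - <<'E'
from h import *
s=env.state()
f=.64
for n,p,z in (("peg",(402,243),106),("piston",(401,303),108),("disc",(402,291),56),("notch",(369,338),56),("vise plate corner",(348,95),165),("knob",(297,362),101)):
    print(n,wbp(np.array(p)*f,z,s).round(1))
w=cv2.imread("pics/w1.png"); c=w[215:395,250:480]
cv2.imwrite("pics/w1c.png",cv2.resize(c,None,fx=3.3,fy=3.3,interpolation=cv2.INTER_CUBIC))
E
```

```text
peg [523.8 147.9 106. ]
piston [582.7 130.3 108. ]
disc [583.2 131.2  56. ]
notch [627.1  78.9  56. ]
vise plate corner [378.9 141.  165. ]
knob [618.5   1.4 101. ]
```

View pics/w1c.png

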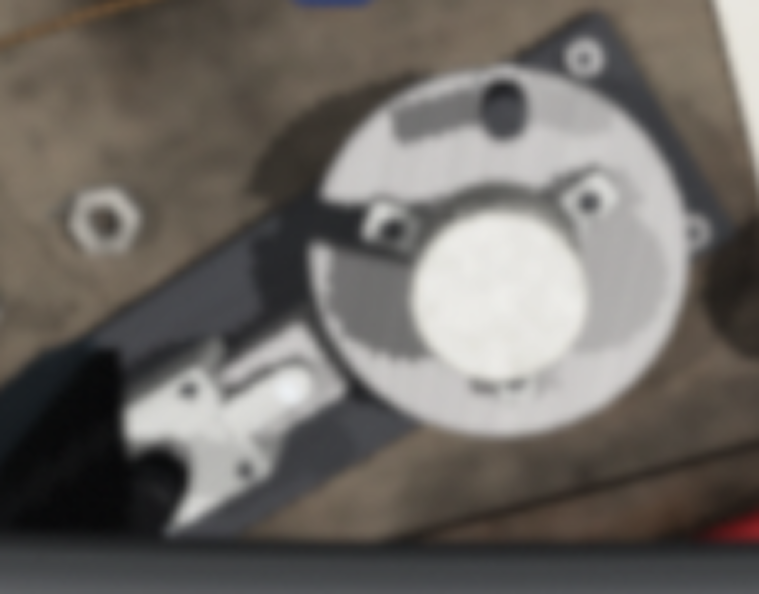

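```bash
python3 - <<'E'
from h import *
s=env.state(); f=.64
P={}
for n,p,z in (("peg",(504,117),106),("piston",(500,294),108),("disc",(500.5,252.5),56),("notch",(316,221),56)):
    uv=(np.array([250+p[0]/3.3,215+p[1]/3.3])+.5)*f-.5
    P[n]=wbp(uv,z,s)[:2]; print(n,P[n].round(1))
c=P["piston"]
for n in ("peg","notch"):
    d=P[n]-c; print(n,np.hypot(*d),np.degrees(np.arctan2(d[1],d[0]))%360)
print(camera_model("wrist")["mount"][:3,3])
E
```

```text
peg [530.9 146.4]
piston [583.6 130.3]
disc [583.3 130.4]
notch [555.5  72.7]
peg 55.017898935862064 163.001992588233
notch 64.12228150868077 244.0487421470117
[  70.53903912    0.34671237 -159.74654254]
```

```bash
python3 -m crank '-1 0 0 40 0 0 -10;-1 0 0 50 0 0 -10;-1 0 0 50 0 0 0;-1 0 0 50 0 0 0;-1 0 0 50 0 0 0;-1 0 0 45 0 0 0;-1 0 0 20 0 0 0;-1 0 0 20 0 0 0;-1 0 0 0 0 0 0' ; python3 - <<'E'
from h import *
s=env.state(); print(s["time_s"],s["ee_pos"],s["ee_rot"],s["force"])
w=grab_frame("wrist"); cv2.imwrite("pics/w2.png",cv2.resize(w,(800,600)))
E
```

```text
time_s: 4.15
ee_pos: [528.8, 146.0, 78.8]
ee_rot: [-180.0, -0.2, -175.8]
force: [-0.3, -0.9, 0.1]
gripper_width: 91.2
gripper_force: 0.0
4.15 [528.76871171 145.9715246   78.79896515] [-179.97342652   -0.18358888 -175.80951126] [-0.28535044 -0.89672309  0.09601034]
```

View pics/w2.png

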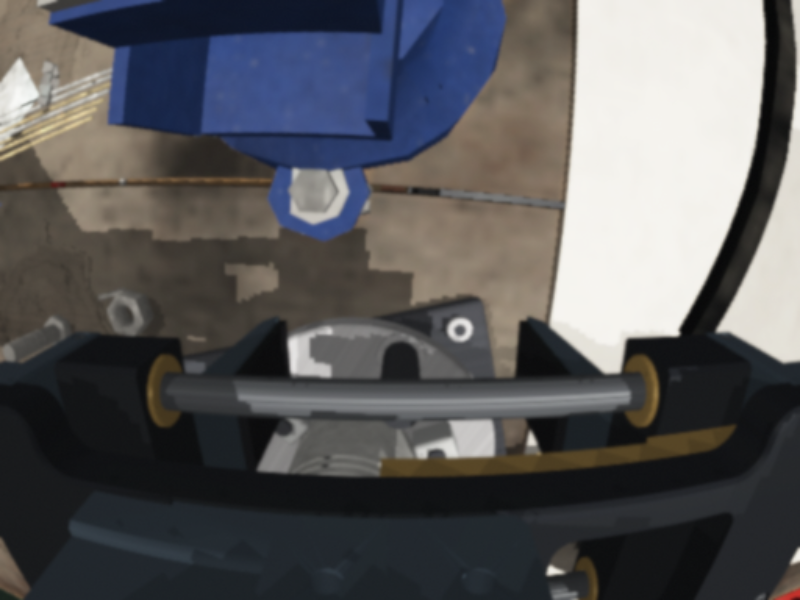

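The peg at (402,360) sits centred between the open fingers. Now I'll close on it.

```bash
python3 -m crank '1 0 0 0 0 0 0;1 0 0 0 0 0 0;1 0 0 0 0 0 0;1 0 0 0 0 0 0;1 0 0 0 0 0 0;1 0 0 0 0 0 0' 15
```

```text
time_s: 4.95
ee_pos: [530.0, 145.7, 79.9]
ee_rot: [180.0, -0.0, -175.9]
force: [1.2, -0.2, 0.5]
gripper_width: 33.9
gripper_force: 0.0
```

```bash
python3 -m crank '1 0 0 0 0 0 0;1 0 0 0 0 0 0;1 0 0 0 0 0 0;1 0 0 0 0 0 0'
```

```text
time_s: 5.45
ee_pos: [530.1, 145.7, 79.9]
ee_rot: [-180.0, 0.0, -175.9]
force: [0.6, 0.1, 0.1]
gripper_width: 14.5
gripper_force: 15.0
```

```bash
python3 -m crank '1 2 -6.5 0 0 0 0;1 1.2 -6.7 0 0 0 0;1 0.4 -6.8 0 0 0 0;1 0 0 0 0 0 0'; python3 -m crank '1 -0.4 -6.8 0 0 0 0;1 -1.3 -6.7 0 0 0 0;1 -2.1 -6.5 0 0 0 0;1 0 0 0 0 0 0;1 0 0 0 0 0 0'
```

```text
time_s: 5.95
ee_pos: [526.1, 125.1, 79.9]
ee_rot: [180.0, -0.2, -175.9]
force: [-4.4, 0.4, 3.9]
gripper_width: 14.6
gripper_force: 15.0
time_s: 6.58
ee_pos: [533.0, 104.9, 79.9]
ee_rot: [-179.9, -0.0, -175.8]
force: [-1.5, -5.1, 1.5]
gripper_width: 14.1
gripper_force: 15.0
```

```bash
python3 -m crank '1 -0.7 -1.5 0 0 0 0;1 0 0 0 0 0 0;1 0 0 0 0 0 0'; python3 -m crank '1 -0.5 -1 0 0 0 0;1 0 0 0 0 0 0;1 0 0 0 0 0 0'
```

```text
time_s: 6.95
ee_pos: [533.4, 104.2, 79.9]
ee_rot: [-180.0, -0.1, -175.8]
force: [-3.9, -3.0, 2.7]
gripper_width: 14.6
gripper_force: 15.0
time_s: 7.32
ee_pos: [533.7, 103.8, 79.9]
ee_rot: [180.0, -0.1, -175.9]
force: [-5.2, -1.4, 3.1]
gripper_width: 14.9
gripper_force: 15.0
```

```bash
python3 -m crank '-1 0 0 0 0 0 0;-1 0 0 0 0 0 0;-1 0 0 0 0 0 0;-1 0 0 0 0 0 0;-1 0 0 -50 0 0 0;-1 0 0 -60 0 0 0;-1 0 0 -60 0 0 0;-1 -30 -25 -60 0 0 -6;-1 -34 -24 -60 0 0 -6;-1 0 0 0 0 0 0'; python3 -m crank '-1 0 0 0 0 0 0;-1 0 0 0 0 0 0';  python3 - <<'E'
from h import *
s=env.state(); print(s["time_s"],s["ee_pos"],s["ee_rot"],s["qpos"])
w=grab_frame("wrist"); cv2.imwrite("pics/w3r.png",w)
w=cv2.resize(w,None,fx=4,fy=4,interpolation=cv2.INTER_CUBIC)
cv2.imwrite("pics/w3.png",w[700:1000,600:1400][:600])
cv2.imwrite("pics/w3b.png",cv2.resize(cv2.imread("pics/w3r.png"),(800,600)))
E
```

```text
time_s: 8.57
ee_pos: [597.7, 67.6, 357.8]
ee_rot: [-179.9, 0.6, -164.0]
force: [-1.2, -0.1, -0.7]
gripper_width: 90.8
gripper_force: 0.0
time_s: 8.82
ee_pos: [593.2, 68.8, 351.9]
ee_rot: [179.9, -0.2, -163.8]
force: [-0.4, -0.0, -0.1]
gripper_width: 90.9
gripper_force: 0.0
8.825 [593.18773338  68.75722005 351.86868164] [ 179.94524977   -0.21158466 -163.8493826 ] [ 5.50027221e+00  1.78498548e+01  7.24090740e+01  1.47031513e-02
  8.99591296e+01 -1.00650283e+02]
```

View pics/w3b.png

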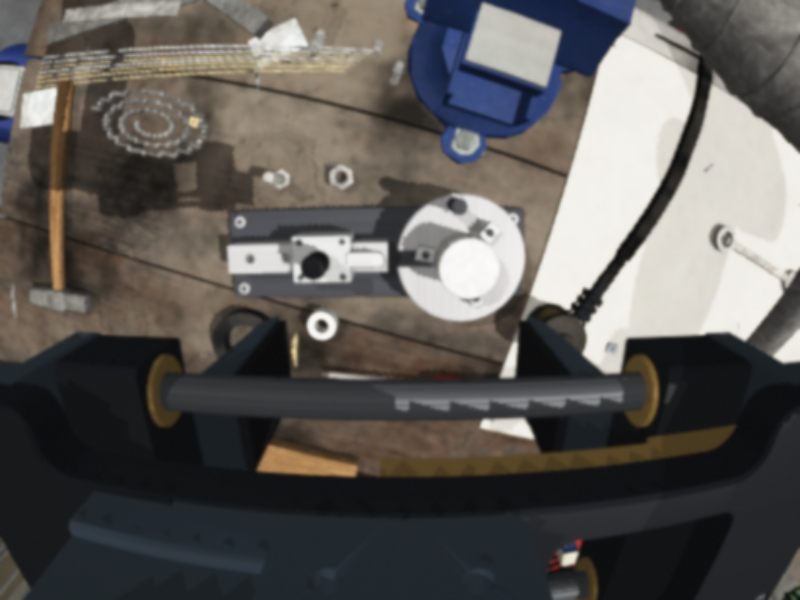

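The notch at (405,257) now faces the tongue at (370,258), level with the disc centre at (461,257). The rail lies parallel to the image x axis. The knob top is at about (316,264).

```bash
python3 - <<'E'
from h import *
w=cv2.imread("pics/w3r.png"); 
cv2.imwrite("pics/w3c.png",cv2.resize(w[118:210,185:345],None,fx=5,fy=5,interpolation=cv2.INTER_CUBIC))
E
```

```text
(no output)
```

View pics/w3c.png

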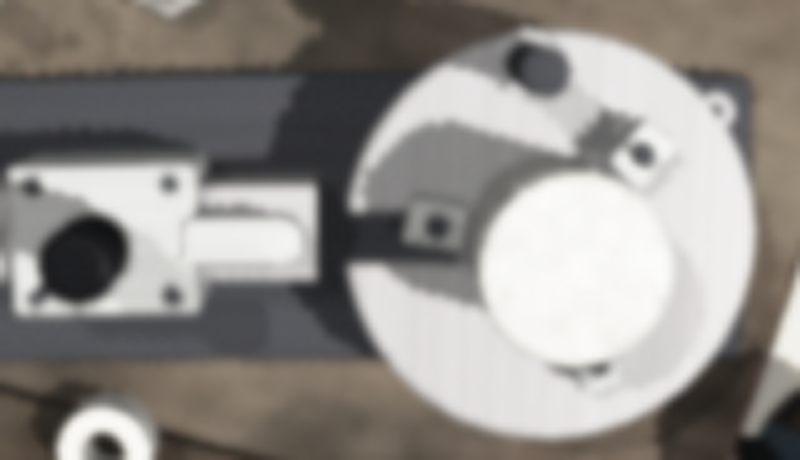

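```bash
python3 - <<'E'
from h import *
s=env.state(); P={}
for n,p,z in (("peg",(546,72),106),("piston",(576,268),108),("disc",(552,235),56),("notch",(350,237),56),("knob",(82,263),101),("tongue0",(195,241),54),("tongue1",(300,241),54)):
    uv=(np.array(p)+.5)/5-.5+[185,118]
    P[n]=wbp(uv,z,s)[:2]; print(n,P[n].round(1))
ang=lambda a,b:(np.degrees(np.arctan2(*(P[b]-P[a])[::-1]))%360).round(1)
print("disc->notch",ang("disc","notch"),"piston->knob",ang("piston","knob"),"tongue",ang("tongue1","tongue0"),"disc-knob",ang("disc","knob"),"peg",ang("disc","peg"),np.linalg.norm(P["piston"]-P["knob"]))
R=Ro.from_euler("xyz",s["ee_rot"],degrees=True).as_matrix()
print("tool shift to knob:",R.T@(np.r_[P["knob"],78]-s["ee_pos"]))
E
```

```text
peg [534.2 103.9]
piston [583.7 128. ]
disc [583.3 127.5]
notch [601.7  67.2]
knob [622.3  -5.8]
tongue0 [616.7  20.9]
tongue1 [607.6  52.6]
disc->notch 287.0 piston->knob 286.1 tongue 286.0 disc-knob 286.3 peg 205.7 139.25801800367012
tool shift to knob: [ -8.03615792 -79.95961868 273.97477902]
```

```bash
python3 -m crank '-1 -4 -41 0 0 0 0;-1 -4 -40 30 0 0 0;-1 0 0 50 0 0 0;-1 0 0 50 0 0 0;-1 0 0 50 0 0 0;-1 0 0 50 0 0 0;-1 0 0 25 0 0 0;-1 0 0 19 0 0 0;-1 0 0 0 0 0 0;-1 0 0 0 0 0 0'
python3 - <<'E'
from h import *
s=env.state(); print(s["time_s"],s["ee_pos"],s["ee_rot"],s["force"])
R=Ro.from_euler("xyz",s["ee_rot"],degrees=True).as_matrix()
print("to knob",R.T@(np.array([622.3,-6.5,78])-s["ee_pos"]))
w=grab_frame("wrist"); cv2.imwrite("pics/w4.png",cv2.resize(w[:260],(800,406)))
E
```

```text
time_s: 10.12
ee_pos: [624.8, -6.9, 80.2]
ee_rot: [-180.0, 0.0, -163.8]
force: [-0.2, -0.4, 0.4]
gripper_width: 91.4
gripper_force: 0.0
10.125 [624.76518027  -6.89331274  80.24282556] [-1.79991470e+02  4.00366672e-02 -1.63841898e+02] [-0.16683276 -0.38242121  0.3962438 ]
to knob [2.25991148 1.06414162 2.24108855]
```

View pics/w4.png

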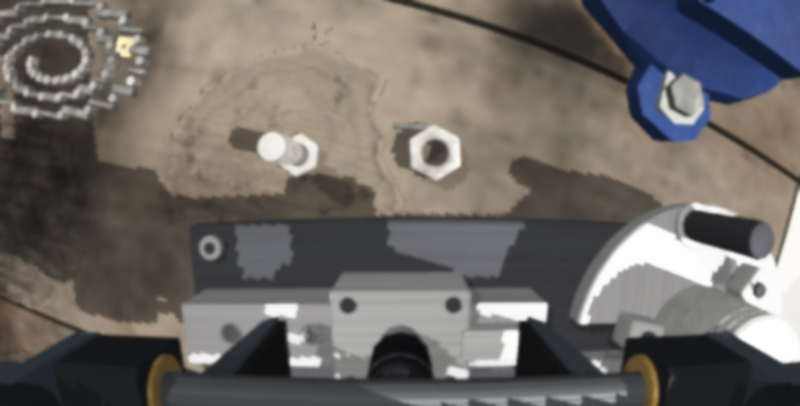

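The knob at (401,360) is centred between the fingers. I'll make a small correction and then close.

```bash
python3 -m crank '1 2 0 1.5 0 0 0;1 0 0 0 0 0 0;1 0 0 0 0 0 0;1 0 0 0 0 0 0;1 0 0 0 0 0 0;1 0 0 0 0 0 0;1 0 0 0 0 0 0;1 0 0 0 0 0 0;1 0 0 0 0 0 0;1 0 0 0 0 0 0' 35
```

```text
time_s: 11.42
ee_pos: [622.7, -7.7, 78.2]
ee_rot: [-180.0, 0.0, -163.9]
force: [0.2, -0.0, -0.1]
gripper_width: 22.9
gripper_force: 35.0
```

```bash
python3 -m crank '1 0 0 -5 0 0 0;1 0 0 -5 0 0 0;1 0 0 -5 0 0 0;1 0 0 0 0 0 0;1 0 0 0 0 0 0'
```

```text
time_s: 12.05
ee_pos: [622.6, -7.7, 92.8]
ee_rot: [180.0, -0.0, -163.9]
force: [2.3, -0.4, -7.7]
gripper_width: 23.6
gripper_force: 35.0
```

```bash
python3 -m crank '1 0 5 0 0 0 0;1 0 5 0 0 0 0;1 0 5 0 0 0 0;1 0 5 0 0 0 0;1 0 0 0 0 0 0'; python3 -m crank '1 0 5 0 0 0 0;1 0 5 0 0 0 0;1 0 5 0 0 0 0;1 0 5 0 0 0 0;1 0 0 0 0 0 0;1 0 0 0 0 0 0'
```

```text
time_s: 12.68
ee_pos: [616.7, 12.5, 93.1]
ee_rot: [179.9, -0.0, -163.8]
force: [0.8, 1.9, -7.4]
gripper_width: 22.9
gripper_force: 35.0
time_s: 13.42
ee_pos: [611.2, 31.4, 93.1]
ee_rot: [179.9, -0.0, -163.9]
force: [1.2, 2.6, -6.7]
gripper_width: 23.5
gripper_force: 35.0
```

```bash
python3 -m crank '1 0 -0.5 3 0 0 0;1 0 0 3 0 0 0;1 0 0 3 0 0 0;1 0 0 0 0 0 0;1 0 0 0 0 0 0'; python3 -m crank '1 0 0 3 0 0 0;1 0 0 2.5 0 0 0;1 0 0 0 0 0 0;1 0 0 0 0 0 0'
```

```text
time_s: 14.05
ee_pos: [611.6, 30.2, 84.3]
ee_rot: [180.0, -0.0, -163.9]
force: [-0.5, 0.6, -4.6]
gripper_width: 23.2
gripper_force: 35.0
time_s: 14.55
ee_pos: [611.7, 30.2, 78.8]
ee_rot: [-180.0, -0.0, -163.9]
force: [-2.0, 0.5, -3.0]
gripper_width: 23.5
gripper_force: 35.0
```

```bash
python3 -m crank '1 0 0 1 0 0 0;1 0 0 0 0 0 0;1 0 0 0 0 0 0;1 0 0 0 0 0 0'; python3 - <<'E'
from h import *
s=env.state(); print(s["time_s"],s["ee_pos"],s["force"])
w=grab_frame("wrist"); cv2.imwrite("pics/w5.png",cv2.resize(w[:260],(800,406)))
E
```

```text
time_s: 15.05
ee_pos: [611.8, 30.2, 78.1]
ee_rot: [-180.0, 0.0, -163.9]
force: [-4.7, 0.3, 2.8]
gripper_width: 23.3
gripper_force: 35.0
15.05 [611.75894392  30.22625844  78.11069843] [-4.70138461  0.2644213   2.77881453]
```

View pics/w5.png

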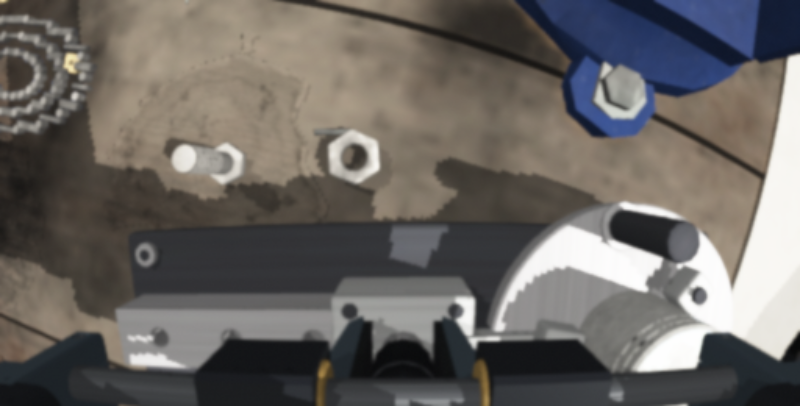

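The section now stands one hole further on, with three rail holes visible behind it at (160,337), (232,337) and (312,337). The tongue is in the notch. The grip is back at its original height, and the force has turned upward, so the pin is bottomed.

```bash
python3 -c "
from workcell import env
print(env.job_done())"
```

```text
the job is handed in; nothing more can be done
None
```

I handed the job in at about 15 s with the turntable in its detent (about 1° off in the image), the tongue in the notch, the section about 39.5 mm along with the pin down, and the knob still gripped at 35 N. The hand-in call returned no verdict.

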